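Turn the counter sign over on its stand

TASK

Turn the counter sign over on its sloping stand, so that its red face instead of its green one shows to the visitors. Its back is covered by the stand's back panel, so first slide it sideways along its ledge until one end sticks out about 7 cm past the side of the stand (let go of it there for a moment), then take it by that end, lift it clear and turn it over. Set it back on the ledge, flat against the panel and centred from side to side, let go, and neither drop it on the desk nor disturb the tumbler, the organiser or the mouse.

Things in the scene. Friction and masses are not known exactly. Their poses are not given: they have to be found in the camera images.
- stand: Fixed aluminium sign stand, like a small lectern. Origin: on the desk under its middle; x points level to the visitors (ahead and to the robot's left), y sideways along the ledge, z up. Base plate 170 x 150 x 8 mm on the desk; under the panel only four thin struts at y = +-50 mm, nothing stands behind or beside the panel past its sides. Its panel slopes at 50 degrees from level.
- panel_top (a point): Middle of the top edge of the stand's flat back panel, on its front face (x = -36 mm, z = 129 mm from the stand's origin; stand's axes). Panel: 190 mm wide (y = +-95 mm), 110 mm up the slope, 10 mm thick. Up the slope is (-0.643, 0, 0.766) in the stand's frame (the top leans away from the visitors); out of the front face is (0.766, 0, 0.643).
- ledge (a point): Middle of the inner corner where the ledge meets the foot of the panel's front face (x = 35 mm, z = 45 mm from the stand's origin; stand's axes). The ledge is 190 mm wide like the panel, square to it, and sticks out 32 mm from its face. No end stops, no front lip: things can slide along it past either side.
- sign: Loose stiff board, 110 x 200 x 15 mm, 0.17 to 0.33 kg: one face green with a white ring, the other red with a white bar, white edges. Origin: its centre; x along the 110 mm, y along the 200 mm, z out of the green face. At the start it lies on the ledge and panel, green outward, top level with the panel's top, centred to 15 mm. Seated, its centre is at x = 5.5, z = 92 mm of the stand; y = 0 is centred.
- sign_red (a point): Centre of the sign's red face, 7.5 mm from the sign's centre (sign's axes). Either long edge may end at the bottom. Left on the ledge the sign stays by friction while its centre is over the ledge: up to 80 mm of an end may stick out past the panel's side; further, it tips off. A push of 1 to 4 N on its end slides it; push no higher than about 70 mm up the slope from the ledge, or it may rear up.
- tumbler: Loose black drinking tumbler, diameter 74 mm, 180 mm tall, standing on the desk on the visitors' side of the stand. Origin: centre of its foot; z up.
- organiser: Loose white open pen box with pens, 100 (x) by 150 (y) by 70 mm, pens up to 106 mm high, on the desk on the visitors' side of the stand, beside the tumbler. Origin: centre of its underside; z up.
- mouse: Loose black computer mouse, 100 by 58 by 31 mm, on the desk behind the stand. Origin: centre of its underside; z up.
Mind the look-alikes: they are no part of the job. Several things look just like the stand: the one meant starts farthest from the robot's base.

How it is judged:
On the way, in this order (a step that is already met when the one before it is completed fails the run):
1. the sign, green face outward and still resting on ledge and panel, is slid sideways until its centre is over 55 mm from the middle, and is let go there ((y of sign in the frame of stand above 0.055 m or y of sign in the frame of stand below -0.055 m) and x of sign in the frame of stand between -0.00245 and 0.01355 m and z of sign in the frame of stand between 0.08402 and 0.10002 m and angle between the y axis of sign and the y axis of stand, either way round below 0.06 rad and angle between sign's own z axis and vertical below 1 rad and contact force between the fingers and sign below 0.1 N and linear speed of sign below 0.02 m/s and angular speed of sign below 0.15 rad/s), for 0.2 s.
2. the sign is lifted clear of the stand and held by the fingers (contact force between sign and stand below 0.05 N and z of sign in the frame of stand above 0.12702 m and contact force between the fingers and sign above 1 N), for 0.2 s.
3. the sign is back on the ledge, against the panel, red face outward, let go (angle between sign's own z axis and vertical between 2.179 and 2.359 rad and angle between the y axis of sign and the y axis of stand, either way round below 0.06 rad and x of sign in the frame of stand between -0.00245 and 0.01355 m and z of sign in the frame of stand between 0.08402 and 0.10002 m and contact force between the fingers and sign below 0.1 N and linear speed of sign below 0.02 m/s and angular speed of sign below 0.15 rad/s), for 0.2 s.
At the end, for the whole second after the job is handed in: The sign rests on the ledge flat against the panel (centre within 8 mm of its seat, leaning within 5 degrees of the panel, level within 3.4 degrees), red face to the visitors, centred on the stand within 12 mm, released and still; tumbler, organiser and mouse within 30 mm of where they stood (angle between sign's own z axis and vertical between 2.179 and 2.359 rad and angle between the y axis of sign and the y axis of stand, either way round below 0.06 rad and x of sign in the frame of stand between -0.00245 and 0.01355 m and z of sign in the frame of stand between 0.08402 and 0.10002 m and y of sign in the frame of stand between -0.012 and 0.012 m and linear speed of sign below 0.02 m/s and angular speed of sign below 0.15 rad/s and contact force between sign and stand above 0.3 N and distance of each of tumbler, organiser, mouse from where it was at the start of the episode below 0.03 m); the robot touches nothing.
It fails at once if the sign is dropped or laid on the desk (height (world z) of sign below 0.062 m).
It fails at once if the tumbler is knocked over or pushed away by more than 30 mm (distance of tumbler from where it was at the start of the episode above 0.03 m or angle between tumbler's own z axis and vertical above 0.35 rad).
It fails at once if the organiser is knocked over or pushed away by more than 30 mm (distance of organiser from where it was at the start of the episode above 0.03 m or angle between organiser's own z axis and vertical above 0.35 rad).
It fails at once if the mouse is knocked over or pushed away by more than 30 mm (distance of mouse from where it was at the start of the episode above 0.03 m or angle between mouse's own z axis and vertical above 0.35 rad).
It also fails if it takes over 72 s, if anything falls off the work surface, if the arm or the gripper's body presses on something with over 40 N, if the wrist force passes 120 N, or if a joint passes its speed limit or range.

ROBOT

A 7-joint arm with a two-finger parallel gripper is mounted at the origin on the work surface. World frame = base frame: x ahead of the robot, y to its left, z up, the work surface at z = 0. Lengths are in m, angles in rad, forces in N, time in s.
With the tool pointing down it reaches from about 0.375 to 0.925 m from the base axis. Payload 3.1 kg.
Tool frame: the origin (TCP) lies midway between the tips of the shut fingers; the grasp point (between the pads) lies 19 mm behind it (arm.pinch_z is the distance from the TCP to the grasp point, in m); z points along the fingers, x is the direction in which the jaws open and shut, and the axes are right-handed (so a half turn about z gives the same grasp; the last joint's range is limited). The gripper opens to 85 mm and grips with 20 to 120 N. Pads are 22 mm wide; open, the fingers measure 114 mm over their backs; the gripper's body (76 mm by 85 mm) begins 54 mm behind the grasp point. The pads swing forward as they close: fully open they stand 13 mm farther back than shut.
Start: joints at [-1.243, 0.383, 0.044, 1.598, -0.018, 1.161, -0.05], TCP at [0.268, 0.592, 0.231] pointing down, gripper open.
Joint ranges: [-2.61, 2.61], [-0.41, 2.15], [-1.48, 1.57], [0, 2.5], [-1.57, 4.71], [0.05, 1.97], [-2.85, 2.85]. Speed limits (rad/s): [2.79, 2.79, 3.14, 3.14, 3.14, 3.14, 3.14].

INTERFACE

Orientations are given as a rotation vector (axis times angle).
In Python, from bench import arm, read_camera gives the robot as it stands.
- The arm moves only by the shell command python3 -m crank 'ROWS' [FORCE]. ROWS is text: rows parted by semicolons, each of 7 numbers parted by spaces: the shift along the tool's x, y, z in mm, then the turn, a rotation vector about the tool's x, y, z in rad, then the opening in per cent of the stroke, from 0 (shut) to 100 (fully open). A call has 1 to 20 rows; each row shifts and turns the commanded pose from where the row before left it, along the tool's axes as they then stand; what a row does not reach is not made up. A row lasts 1/8 s, in which the tool goes at most 62.5 mm and 10.7 degrees, less where a joint would pass 70% of its speed; a pose out of reach is approached as far as the arm can. A call is refused whole if a number of a shift passes 62.5 or a number of a turn 0.188, either way. A call with a gripper value outside its range is refused whole. The fingers move at their own pace and stop on an object; FORCE is the grip in N (left out, the last holds). Time passes only in rows, so rows that do not move let the fingers close. It gives the time, the measured TCP pose, the force and the opening at its end, in the units of the state.
- arm.state(): the state, without advancing time (a new reading comes with each control period).
- read_camera(name): name is "scene" or "top"; returns a dict with "frame" (384x512x3 uint8, red, green, blue), "z_map" (384x512 float32, m along the optical axis (not along the pixel's ray), 0 where there is no reading), "K" (3x3 intrinsics, pixels), "R" (3x3) and "t" (3): a world point X has camera coordinates R X + t. Camera axes: x right, y down, z forward; pixel columns grow to the right and rows downward; lengths in m; the calibration is good to about 2 mm. A picture is of the moment at which its call begins.
- arm.finish_job(): hands the job in, once; it reports no verdict.
The state is a dict: "time_s": time; "joint_positions": joint angles; "joint_velocities": joint speeds; "joint_torque": joint torques, N m; "tcp_pos": TCP position; "ee_rot": TCP orientation; "ft_force": force on the tool from outside, world axes, zero at the start; "wrist_torque": the same for the moment, N m; "grip_width": finger opening in m.
Only numpy, scipy, OpenCV 4.12 (cv2) and the standard library are available. Lean on these libraries where they do the work, as an engineer would, in place of code of your own. Each camera call takes 0.05 s, during which the arm holds its last target. There are 200 camera calls.

## Working session

There is one attempt and no reset: what is moved stays moved. The work goes in short steps, Python scripts to look and compute and a shell command to move; the robot and the scene stay as the last step left them, time stands still between calls to the robot, and variables do not carry over. Pictures are saved under pics/ and viewed, about 8 in all and at most 12, crops included, and the job is handed in when it is done.

```bash
ls; mkdir -p pics; python3 - <<'E'
from bench import arm, read_camera
import cv2,numpy as np
for n in("scene","top"):
    d=read_camera(n); cv2.imwrite(f"pics/{n}0.png",d["frame"][:,:,::-1]); np.savez(f"{n}0.npz",**d)
    print(n,d["K"].tolist(),d["R"].round(4).tolist(),d["t"].round(4).tolist())
print(arm.state())
a=cv2.imread("pics/scene0.png");b=cv2.imread("pics/top0.png")
E
```

```text
pics
scene [[455.17214472868494, 0.0, 255.4024725202345], [0.0, 455.17214472868494, 191.59812609774755], [0.0, 0.0, 1.0]] [[0.1392, 0.9903, -0.0025], [0.8493, -0.1207, -0.5139], [-0.5092, 0.0694, -0.8579]] [-0.0681, -0.3117, 1.5008]
top [[475.23025959105024, 0.0, 253.92739405058634], [0.0, 475.23025959105024, 192.35205395874937], [0.0, 0.0, 1.0]] [[0.0055, -0.9998, 0.0165], [-0.9988, -0.0063, -0.0483], [0.0484, -0.0162, -0.9987]] [0.0003, 0.4373, 1.1878]
{'time_s': 0.1, 'joint_positions': array([-1.24281412,  0.38379492,  0.04383377,  1.59941908, -0.01790833,
        1.16121538, -0.04990927]), 'joint_velocities': array([-8.55300032e-05, -2.49645104e-03,  9.62410434e-04, -5.25804157e-03,
       -2.68738424e-04, -2.16982147e-03,  8.55396080e-04]), 'joint_torque': array([ 2.78062194e-03, -4.34728718e+01,  1.02924976e+00, -2.50456721e+01,
        1.07930144e-02,  5.38669992e-03, -1.36308662e-05]), 'tcp_pos': array([0.26811281, 0.59118055, 0.22998482]), 'ee_rot': array([ 2.63939329,  1.70124939, -0.00311876]), 'ft_force': array([ 0.34117956, -0.30566692,  0.02770432]), 'wrist_torque': array([-0.05507351, -0.00054067, -0.02867278]), 'grip_width': 0.08540863890559841}
```

View pics/scene0.png

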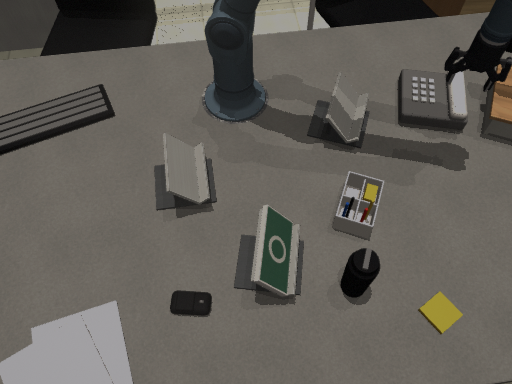

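View pics/top0.png

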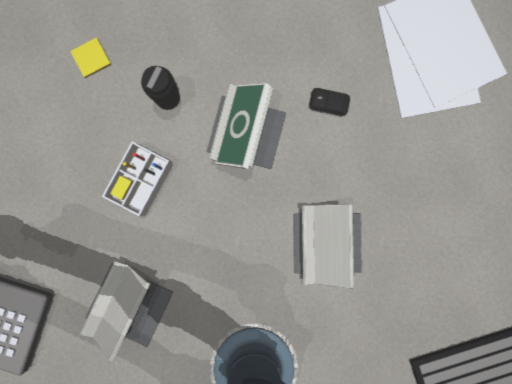

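Top view (column, row): three look-alike stands, at (244,125) with the green sign, (330,245) empty and (125,310) empty. The robot base is at (255,370). The one at (244,125) is farthest away and is the only one carrying the sign. The tumbler is at (160,88), the organiser at (137,180) and the mouse at (330,102).

```bash
cat > u.py <<'E'
import numpy as np,cv2
from bench import arm,read_camera
from scipy.spatial.transform import Rotation as Ro
def cloud(d):
    v,u=np.mgrid[:384,:512]; z=d["z_map"]
    p=np.stack([(u-d["K"][0,2])/d["K"][0,0]*z,(v-d["K"][1,2])/d["K"][1,1]*z,z],-1)
    return (p-d["t"])@d["R"]
def proj(d,X):
    c=np.asarray(X)@d["R"].T+d["t"]; q=c@d["K"].T; return q[...,:2]/q[...,2:]
E
python3 - <<'E'
from u import *
out={}
for n in("scene","top"):
    d=dict(np.load(f"{n}0.npz")); P=cloud(d); f=d["frame"]; h=cv2.cvtColor(f,cv2.COLOR_RGB2HSV)
    m=((h[...,0]>55)&(h[...,0]<95)&(h[...,1]>100)).astype(np.uint8)
    k,l,s,c=cv2.connectedComponentsWithStats(m); i=1+s[1:,4].argmax(); m=(l==i)&(d["z_map"]>0)
    Q=P[cv2.erode(m.astype(np.uint8),np.ones((3,3)))>0]; c0=Q.mean(0); nn=np.linalg.svd(Q-c0,full_matrices=False)[2][2]; nn*=np.sign(nn[2])
    cnt=max(cv2.findContours((l==i).astype(np.uint8),0,2)[0],key=cv2.contourArea)
    # cast contour rays on plane, rect in plane
    uv=cv2.convexHull(cnt)[:,0].astype(float)
    C=-d["R"].T@d["t"]; r=np.c_[(uv-d["K"][[0,1],2])/d["K"][0,0],np.ones(len(uv))]@d["R"]
    X=C+r*(((c0-C)@nn)/(r@nn))[:,None]
    yw=np.arctan2(nn[1],nn[0]); ey=np.array([-np.sin(yw),np.cos(yw),0]); eu=np.cross(nn,ey); eu*=np.sign(eu[2])
    rect=cv2.minAreaRect(np.c_[(X-c0)@ey,(X-c0)@eu].astype(np.float32))
    cf=c0+rect[0][0]*ey+rect[0][1]*eu; cc=cf-nn*.0075
    print(n,"n",nn.round(4),"slope",np.degrees(np.arccos(nn[2])),"yaw",np.degrees(yw),"rect",rect,"centre",cc.round(4))
    ex=np.array([np.cos(yw),np.sin(yw),0]); O=cc-.0055*ex; O[2]=0
    S=np.stack([(P-O)@ex,(P-O)@ey,P[...,2]],-1)
    ok=(abs(S[...,0])<.12)&(abs(S[...,1])<.14)&(d["z_map"]>0)
    # ledge: bright low-sat points
    inn=np.array([.766,0,.643]);up=np.array([-.643,0,.766]); L=S-np.array([.035,0,.045])
    a=L@inn;b=L@up
    led=ok&(abs(b)<.006)&(a>.019)&(a<.032)
    base=ok&(abs(S[...,2]-.008)<.006)&(h[...,2]<90)
    for nm,mm in(("ledge",led),("base",base)):
        s=S[mm]; print(nm,len(s),np.percentile(s,[1,99],axis=0).round(4).tolist() if len(s) else '')
    sg=ok&(a>.008)&(a<.02)&(b>.01)&(b<.1); print("sign y",np.percentile(S[sg][:,1],[.5,99.5]))
    # all objects: dark / tall
    tall=(P[...,2]>.02)&(d["z_map"]>0)
    for nm,(u,v) in dict(tumbler=(160,88),org=(137,180),mouse=(330,102)).items():
        if n=="top":
            w=tall.copy();w[:]=False;w[v-45:v+45,max(0,u-40):u+40]=1;w&=tall
            k,l,s,c=cv2.connectedComponentsWithStats(w.astype(np.uint8)); j=1+s[1:,4].argmax()
            q=P[l==j]; print(nm,q.min(0).round(3),q.max(0).round(3),'standframe',np.percentile(S[l==j],[2,98],axis=0).round(3).tolist())
    y0,x0=(185,215) if n=="scene" else (60,190)
    cv2.imwrite(f"pics/{n}c.png",cv2.resize(f[y0:y0+130,x0:x0+120,::-1],None,fx=3,fy=3,interpolation=2))
cv2.imwrite("pics/crop1.png",np.hstack([cv2.imread("pics/scenec.png"),cv2.imread("pics/topc.png")]))
E
```

```text
<stdin>:7: RuntimeWarning: Mean of empty slice.
  ret = um.true_divide(
Traceback (most recent call last):
IndexError: index 2 is out of bounds for axis 0 with size 0
```

```bash
python3 - <<'E'
from u import *
for n,(r,c) in dict(scene=(220,272),top=(145,235)).items():
    d=dict(np.load(f"{n}0.npz"));h=cv2.cvtColor(d["frame"],cv2.COLOR_RGB2HSV)
    print(n,d["frame"][r,c],h[r,c],d["z_map"][r-3:r+4,c-3:c+4][::3,::3],(d["z_map"]==0).mean())
    y0,x0=(185,215) if n=="scene" else (60,190)
    cv2.imwrite(f"pics/{n}c.png",cv2.resize(d["frame"][y0:y0+130,x0:x0+120,::-1],None,fx=3,fy=3,interpolation=2))
cv2.imwrite("pics/crop1.png",np.hstack([cv2.imread("pics/scenec.png"),cv2.imread("pics/topc.png")]))
E
```

```text
scene [37 61 46] [ 71 100  61] [[1.1254658 1.136297  1.1422752]
 [1.1200854 1.1344419 1.1413711]
 [1.117741  1.1282693 1.1353039]] 0.004007975260416667
top [ 69 101  84] [ 74  81 101] [[1.1220627 1.1142328 1.1069055]
 [1.117146  1.1093743 1.0999624]
 [1.1170616 1.1077244 1.1005172]] 0.00408935546875
```

View pics/crop1.png

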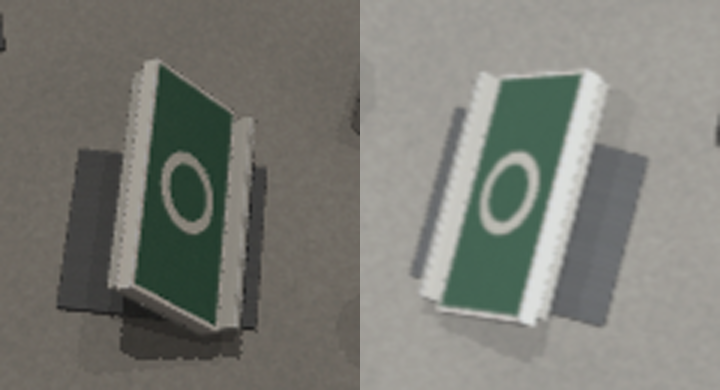

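The crop confirms it: the green face with the white ring is on the stand at about (244,125) in the top view. The ledge strip is on the visitors' side (left in the top view). My saturation threshold was too high.

```bash
cat >> u.py <<'E'
def face(d,lo=55,hi=95,smin=55):
    P=cloud(d);h=cv2.cvtColor(d["frame"],cv2.COLOR_RGB2HSV)
    m=(((h[...,0]>=lo)&(h[...,0]<hi))&(h[...,1]>smin)&(P[...,2]>.03)).astype(np.uint8)
    k,l,s,c=cv2.connectedComponentsWithStats(m); i=1+s[1:,4].argmax()
    Q=P[cv2.erode((l==i).astype(np.uint8),np.ones((3,3)))>0]; c0=np.median(Q,0)
    for _ in range(3):
        nn=np.linalg.svd(Q-Q.mean(0),full_matrices=False)[2][2]; r=(Q-Q.mean(0))@nn; Q=Q[abs(r)<2.5*r.std()+1e-4]
    c0=Q.mean(0); nn*=np.sign(nn[2])
    cnt=max(cv2.findContours((l==i).astype(np.uint8),0,2)[0],key=cv2.contourArea)
    uv=cv2.convexHull(cnt)[:,0].astype(float)
    C=-d["R"].T@d["t"]; r=np.c_[(uv-d["K"][[0,1],2])/d["K"][0,0],np.ones(len(uv))]@d["R"]
    X=C+r*(((c0-C)@nn)/(r@nn))[:,None]
    yw=np.arctan2(nn[1],nn[0]); ey=np.array([-np.sin(yw),np.cos(yw),0]); eu=np.cross(nn,ey); eu*=np.sign(eu[2])
    rc=cv2.minAreaRect(np.c_[(X-c0)@ey,(X-c0)@eu].astype(np.float32)*1000)
    cf=c0+(rc[0][0]*ey+rc[0][1]*eu)/1000
    return nn,yw,rc,cf-nn*.0075,l==i
E
python3 - <<'E'
from u import *
for n in("scene","top"):
    d=dict(np.load(f"{n}0.npz")); P=cloud(d); h=cv2.cvtColor(d["frame"],cv2.COLOR_RGB2HSV)
    nn,yw,rc,cc,m=face(d)
    print(n,"slope",np.degrees(np.arccos(nn[2])).round(2),"yaw",np.degrees(yw).round(2),"rect",np.round(rc[1],1),round(rc[2],2),"centre",cc.round(4))
    ey=np.array([-np.sin(yw),np.cos(yw),0]);ex=np.array([np.cos(yw),np.sin(yw),0]); O=cc-.0055*ex; O[2]=0
    S=np.stack([(P-O)@ex,(P-O)@ey,P[...,2]],-1)
    ok=(abs(S[...,0])<.12)&(abs(S[...,1])<.14)&(d["z_map"]>0)
    L=S-np.array([.035,0,.045]); a=L@np.array([.766,0,.643]);b=L@np.array([-.643,0,.766])
    for nm,mm in(("ledge",ok&(abs(b)<.006)&(a>.02)&(a<.035)),("base",ok&(abs(S[...,2]-.008)<.006)&(h[...,2]<90)),("sign",ok&(a>.008)&(a<.02)&(b>.01)&(b<.1))):
        s=S[mm]; print(nm,len(s),np.percentile(s,[1,99],axis=0).round(4).tolist() if len(s) else '')
    # base edges both: row wise
    if n=="top":
      for nm,(u,v) in dict(tumbler=(160,88),org=(137,180),mouse=(330,102)).items():
        w=np.zeros((384,512),bool);w[v-45:v+45,max(0,u-42):u+42]=1;w&=(P[...,2]>.015)&(d["z_map"]>0)
        k,l,s,c=cv2.connectedComponentsWithStats(w.astype(np.uint8)); j=l[v,u]
        print(nm,j,np.percentile(P[l==j],[1,50,99],axis=0).round(3).tolist(),'stand',np.percentile(S[l==j],[1,50,99],axis=0).round(3).tolist())
E
```

```text
scene slope 50.03 yaw 75.58 rect [ 99.3 189.4] 89.93 centre [0.5957 0.0324 0.0932]
ledge 377 [[0.0496, -0.096, 0.0568], [0.0639, 0.0914, 0.069]]
base 1298 [[-0.0888, -0.1024, 0.0021], [0.0797, 0.0701, 0.0128]]
sign 1812 [[-0.0171, -0.0992, 0.0635], [0.0402, 0.0984, 0.1311]]
top slope 50.1 yaw 75.43 rect [187.6  96. ] 0.08 centre [0.5922 0.0339 0.0944]
ledge 432 [[0.0497, -0.0942, 0.0567], [0.0644, 0.091, 0.0681]]
base 0 
sign 1899 [[-0.0163, -0.0968, 0.0641], [0.0407, 0.0996, 0.1319]]
tumbler 1 [[0.643, 0.19, 0.023], [0.666, 0.218, 0.16], [0.707, 0.256, 0.183]] stand [[0.177, -0.065, 0.023], [0.202, -0.025, 0.16], [0.241, 0.0, 0.183]]
org 1 [[0.383, 0.215, 0.017], [0.46, 0.303, 0.058], [0.548, 0.361, 0.107]] stand [[0.157, 0.108, 0.017], [0.231, 0.194, 0.058], [0.281, 0.265, 0.107]]
mouse 1 [[0.637, -0.234, 0.015], [0.667, -0.184, 0.027], [0.701, -0.138, 0.035]] stand [[-0.236, -0.156, 0.015], [-0.187, -0.127, 0.027], [-0.14, -0.101, 0.035]]
```

Stand frame: origin at about (0.5946, 0.0272), yaw 75.5°. The sign sits at y ≈ +2 mm.

Plan:
1. Push the near (+y) end away, to y ≈ −68 mm.
2. Grip the far end from the top edge, with the tool pointing down the slope.
3. Lift, spin 180° about the tool axis, and set the sign back overhanging the near side.
4. Push it to the centre.

```bash
cat >> u.py <<'E'
YAW=np.radians(75.5); O=np.array([.5946,.0272,0]); RS=Ro.from_euler('z',YAW).as_matrix()
def panel(a,b,y): # stand-frame point: a out of panel, b up slope (mm)
    return np.array([35+.766*a-.643*b,y,45+.643*a+.766*b])/1000*[1,1000/1000,1]
def plan(p,xt,zt,st=None):
    """p stand frame mm, xt/zt tool x,z in stand frame"""
    s=st or arm.state(); R=Ro.from_rotvec(s["ee_rot"]).as_matrix(); xt=np.array(xt,float);zt=np.array(zt,float)
    T=RS@np.c_[xt,np.cross(zt,xt),zt]; P=O+RS@(np.array(p)/1000); d=P-s["tcp_pos"]
    print("t %.2f"%s["time_s"],"now stand mm",((s["tcp_pos"]-O)@RS*1000).round(1),"q",s["joint_positions"].round(2),"F",s["ft_force"].round(1),"grip",s["grip_width"].round(3))
    print("turn",Ro.from_matrix(R.T@T).as_rotvec().round(3),"shift now-axes",(R.T@d*1000).round(1),"target-axes",(T.T@d*1000).round(1))
def tilt(deg): # tool z tilts toward -x stand by deg from down; tool x ~ +x, tool y ~ -y
    t=np.radians(deg); return [np.cos(t),0,-np.sin(t)],[-np.sin(t),0,-np.cos(t)]
def pt(a,b,y): return [35+.766*a-.643*b,y,45+.643*a+.766*b]
E
python3 -c "
from u import *
plan([80,200,240],*tilt(0)); plan(pt(9,42,140),*tilt(30)); print(pt(9,42,140))"
```

```text
Traceback (most recent call last):
  File "u.py", line 33, in plan
    print("t %.2f"%s["time_s"],"now stand mm",((s["tcp_pos"]-O)@RS*1000).round(1),"q",s["joint_positions"].round(2),"F",s["ft_force"].round(1),"grip",s["grip_width"].round(3))
                                                                                                                                                      ^^^^^^^^^^^^^^^^^^^^^
AttributeError: 'float' object has no attribute 'round'
```

```bash
sed -i 's/s\["grip_width"\].round(3)/round(s["grip_width"],3)/; /^def panel/,/^    return np.array(\[35/d' u.py
python3 -c "
from u import *
plan([80,200,240],*tilt(0)); plan(pt(9,42,140),*tilt(30)); print(pt(9,42,140))"
```

```text
t 0.10 now stand mm [464.3 457.3 230. ] q [-1.24  0.38  0.04  1.6  -0.02  1.16 -0.05] F [ 0.3 -0.3  0. ] grip 0.085
turn [-0.     0.002 -0.173] shift now-axes [-334.4  319.5   -9.2] target-axes [-384.3  257.3  -10. ]
t 0.10 now stand mm [464.3 457.3 230. ] q [-1.24  0.38  0.04  1.6  -0.02  1.16 -0.05] F [ 0.3 -0.3  0. ] grip 0.085
turn [-0.045 -0.52  -0.169] shift now-axes [-387.8  389.8  148. ] target-axes [-315.7  317.3  352. ]
[14.887999999999998, 140, 82.959]
```

```bash
python3 -m crank '0 0 -10 0 0 -0.173 0; -40 27 0 0 0 0 0; -45 30 0 0 0 0 0; -45 30 0 0 0 0 0; -45 30 0 0 0 0 0; -45 30 0 0 0 0 0; -45 30 0 0 0 0 0; -45 30 0 0 0 0 0; -45 30 0 0 0 0 0; -30 20 0 0 0 0 0; 0 0 0 0 0 0 0; 0 0 0 0 0 0 0'; python3 -c "
from u import *
plan(pt(9,42,140),*tilt(30))"
```

```text
time_s: 1.6
tcp_pos: [0.4205, 0.1556, 0.241]
ee_rot: [-2.483, -1.924, 0.0]
ft_force: [0.0, -0.1, -0.9]
grip_width: 0.0003
t 1.60 now stand mm [ 80.7 200.7 241. ] q [-0.77 -0.03  0.32  2.06  0.01  1.11  0.87] F [ 0.  -0.1 -0.9] grip 0.0
turn [-0.001 -0.524  0.001] shift now-axes [-65.9  60.8 158. ] target-axes [ 22.   60.7 169.8]
```

```bash
python3 -m crank '0 0 0 0 -0.175 0 0; 0 0 0 0 -0.175 0 0; 0 0 0 0 -0.174 0 0; 11 30 0 0 0 0 0; 11 31 0 0 0 0 0; 0 0 40 0 0 0 0; 0 0 40 0 0 0 0; 0 0 40 0 0 0 0; 0 0 30 0 0 0 0; 0 0 20 0 0 0 0; 0 0 0 0 0 0 0;0 0 0 0 0 0 0'; python3 -c "
from u import *
plan(pt(9,42,115),*tilt(30))
d=read_camera('scene');cv2.imwrite('pics/p1.png',cv2.resize(d['frame'][150:330,170:410,::-1],None,fx=3,fy=3,interpolation=2))"
```

```text
time_s: 3.1
tcp_pos: [0.4641, 0.0777, 0.0833]
ee_rot: [2.182, 1.694, -0.583]
ft_force: [-0.5, 0.2, 0.8]
grip_width: 0.0002
t 3.10 now stand mm [ 16.2 139.   83.3] q [-0.75  0.47  0.28  1.97  0.29  1.1   0.67] F [-0.5  0.2  0.8] grip 0.0
turn [ 0.002 -0.001  0.002] shift now-axes [-1.1 24.   1. ] target-axes [-1. 24.  1.]
```

View pics/p1.png

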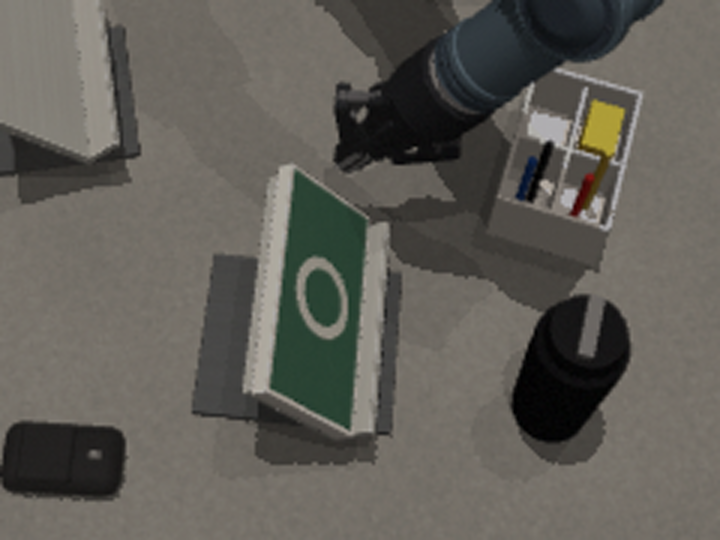

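The picture shows the shut fingertips at about (350,150) in the crop, just beyond the sign's near end at about (330,195), with the body clear of the organiser. Starting the push along tool +y.

```bash
python3 -m crank '-1 6 1 0 0 0 0; 0 6 0 0 0 0 0; 0 6 0 0 0 0 0;0 6 0 0 0 0 0;0 6 0 0 0 0 0;0 6 0 0 0 0 0;0 6 0 0 0 0 0;0 6 0 0 0 0 0; 0 0 0 0 0 0 0'; python3 -c "
from u import *
plan(pt(9,42,43),*tilt(30))
for n in('top','scene'):
    nn,yw,rc,cc,m=face(read_camera(n));print(np.degrees([yw,np.arccos(nn[2])]),rc,((cc-O)@RS*1000).round(1))"
```

```text
time_s: 4.28
tcp_pos: [0.5086, 0.0626, 0.0826]
ee_rot: [2.184, 1.691, -0.589]
ft_force: [-2.8, 0.9, 3.3]
grip_width: -0.0001
t 4.28 now stand mm [12.8 92.1 82.6] q [-0.69  0.53  0.3   1.88  0.29  1.11  0.73] F [-2.8  0.9  3.3] grip -0.0
turn [-0.002  0.001  0.001] shift now-axes [ 1.6 49.1 -1.5] target-axes [ 1.7 49.1 -1.3]
[75.46930898 49.98493965] ((2.2027206420898438, -3.1928443908691406), (187.6389617919922, 95.39801788330078), 0.0826178714632988) [  6.  -17.3  94.2]
[75.53948876 50.20420941] ((6.3345184326171875, -1.84100341796875), (189.2203369140625, 99.26470947265625), 0.15949450433254242) [  5.4 -21.1  93.1]
```

```bash
python3 -m crank '1 6 -1 0 0 0 0; 0 6 0 0 0 0 0; 0 6 0 0 0 0 0;0 6 0 0 0 0 0;0 6 0 0 0 0 0;0 6 0 0 0 0 0;0 5 0 0 0 0 0;0 4 0 0 0 0 0; 0 3 0 0 0 0 0; 0 0 0 0 0 0 0;0 0 0 0 0 0 0'; python3 -c "
from u import *
plan(pt(9,42,43),*tilt(30))
for n in('top','scene'):
    nn,yw,rc,cc,m=face(read_camera(n));print(np.degrees([yw,np.arccos(nn[2])]),rc,((cc-O)@RS*1000).round(1))"
```

```text
time_s: 5.75
tcp_pos: [0.5574, 0.0524, 0.083]
ee_rot: [2.183, 1.692, -0.582]
ft_force: [-1.2, 0.3, -1.0]
grip_width: 0.0001
t 5.75 now stand mm [15.1 42.3 83. ] q [-0.64  0.59  0.31  1.78  0.28  1.12  0.8 ] F [-1.2  0.3 -1. ] grip 0.0
turn [ 0.002 -0.001  0.001] shift now-axes [-0.2 -0.7  0.1] target-axes [-0.2 -0.7  0.1]
[74.63205236 50.10028191] ((3.8589553833007812, -3.6804962158203125), (187.00694274902344, 95.40550994873047), 0.6665308475494385) [  6.2 -67.   94.5]
[74.78913311 50.1832509 ] ((6.847648620605469, -1.875152587890625), (189.44322204589844, 99.4229507446289), 0.5671072006225586) [  5.7 -70.7  93. ]
```

The sign is released soon at y ≈ −69. Backing off and lifting.

```bash
python3 -m crank '0 -15 0 0 0 0 0; 0 -15 0 0 0 0 0; 0 0 -50 0 0 0 0; 0 0 -50 0 0 0 0; 0 0 -50 0 0 0 0; 0 0 -20 0 0.175 0 0;0 0 0 0 0.175 0 0;0 0 0 0 0.175 0 0;0 0 0 0 0.175 0 60;0 0 0 0 0.175 0 60;0 0 0 0 0.175 0 60;0 0 0 0 0.172 0 60; 0 0 0 0 0 0 60;0 0 0 0 0 0 60'; python3 -c "
from u import *
for n in('top','scene'):
    nn,yw,rc,cc,m=face(read_camera(n));print(np.degrees([yw,np.arccos(nn[2])]),rc,((cc-O)@RS*1000).round(1))
plan(pt(7.5,200,-140),*tilt(-40))
plan(pt(7.5,59,-140),*tilt(-40))"
```

```text
time_s: 7.6
tcp_pos: [0.5483, 0.1431, 0.2307]
ee_rot: [-2.065, -1.603, -0.749]
ft_force: [0.3, 0.4, 1.0]
grip_width: 0.0514
[75.43304028 49.9598231 ] ((15.888202667236328, -2.8597030639648438), (145.001220703125, 96.59933471679688), 0.2149611860513687) [  5.6 -88.   94.7]
[75.49667393 50.17705117] ((6.959556579589844, -2.1107215881347656), (190.21630859375, 99.86632537841797), 0.23435166478157043) [  5.5 -70.3  93.1]
t 7.70 now stand mm [101.9  73.5 231.5] q [-0.18  0.19  0.24  2.03 -0.91  0.99  1.92] F [-0.4  0.  -0.1] grip 0.051
turn [-0.002  0.001  0.005] shift now-axes [-164.7  212.5 -100.5] target-axes [-163.6  213.5 -100.1]
t 7.70 now stand mm [101.9  73.5 231.5] q [-0.18  0.19  0.24  2.03 -0.91  0.99  1.92] F [-0.4  0.  -0.1] grip 0.051
turn [-0.002  0.001  0.005] shift now-axes [-164.6  212.8   40.5] target-axes [-163.6  213.5   40.9]
```

```bash
python3 -m crank '0 0 -50 0 0 0 100; 0 0 -50 0 0 0.005 100; -40 50 0 0 0 0 100; -40 50 0 0 0 0 100; -40 50 0 0 0 0 100; -44 60 0 0 0 0 100; 0 3 0 0 0 0 100; 0 0 0 0 0 0 100; 0 0 0 0 0 0 100'; python3 -c "
from u import *
plan(pt(7.5,59,-140),*tilt(-40))"
```

```text
time_s: 8.82
tcp_pos: [0.6961, -0.0829, 0.2099]
ee_rot: [-2.066, -1.599, -0.753]
ft_force: [0.3, 0.2, -0.2]
grip_width: 0.0852
t 8.82 now stand mm [ -81.2 -125.8  209.9] q [ 0.09  0.6   0.38  1.54 -0.93  1.34  2.11] F [ 0.3  0.2 -0.2] grip 0.085
turn [-0.    -0.001 -0.   ] shift now-axes [ -9.6  14.2 142. ] target-axes [ -9.5  14.2 142. ]
```

```bash
python3 -m crank '-9 14 0 0 0 0 100; 0 0 40 0 0 0 100; 0 0 40 0 0 0 100; 0 0 0 0 0 0 100; 0 0 0 0 0 0 100'; python3 -c "
from u import *
plan(pt(7.5,59,-140),*tilt(-40))
d=read_camera('scene');e=read_camera('top')
cv2.imwrite('pics/p2.png',np.hstack([cv2.resize(d['frame'][160:340,200:340,::-1],(420,540)),cv2.resize(e['frame'][20:180,190:290,::-1],(338,540))]))"
```

```text
time_s: 9.45
tcp_pos: [0.7209, -0.0465, 0.1428]
ee_rot: [-2.07, -1.597, -0.753]
ft_force: [-0.2, -1.0, 0.4]
grip_width: 0.0851
t 9.45 now stand mm [ -39.7 -140.7  142.8] q [ 0.06  0.68  0.34  1.55 -0.99  1.23  2.14] F [-0.2 -1.   0.4] grip 0.085
turn [ 0.003  0.    -0.003] shift now-axes [ 1.9 -0.9 63.9] target-axes [ 1.9 -0.7 63.9]
```

View pics/p2.png

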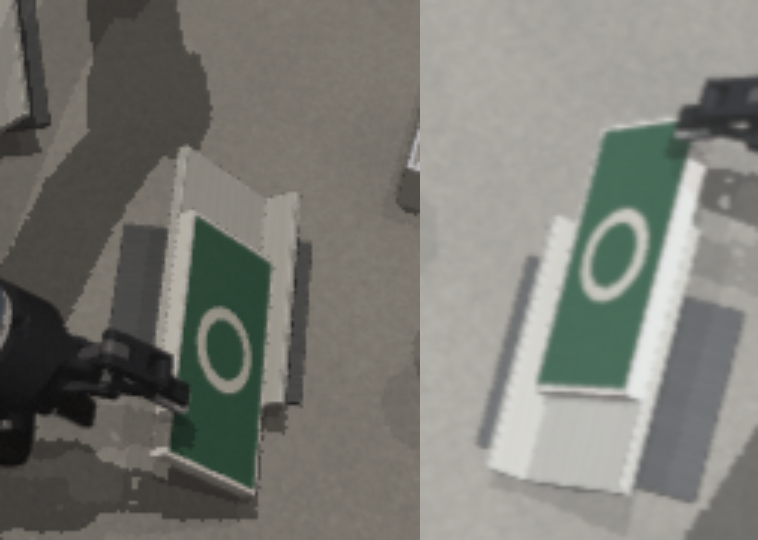

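The fingers straddle the overhanging far end (scene crop (175,390), top crop (695,120)). Going down the slope and gripping.

```bash
python3 -m crank '2 -1 20 0 0 0 100; 0 0 22 0 0 0 100; 0 0 20 0 0 0 100; 0 0 0 0 0 0 100; 0 0 0 0 0 0 0; 0 0 0 0 0 0 0; 0 0 0 0 0 0 0; 0 0 0 0 0 0 0;0 0 0 0 0 0 0;0 0 0 0 0 0 0;0 0 0 0 0 0 0' 90; python3 -c "
from u import *
plan(pt(7.5,59,-140),*tilt(-40))"
```

```text
time_s: 10.92
tcp_pos: [0.7302, -0.0058, 0.0949]
ee_rot: [-2.07, -1.595, -0.752]
ft_force: [-1.1, -1.2, 4.3]
grip_width: 0.0142
t 10.93 now stand mm [   2.  -139.6   94.9] q [ 0.02  0.74  0.3   1.57 -1.03  1.15  2.16] F [-1.1 -1.2  4.3] grip 0.014
turn [ 0.001 -0.001 -0.004] shift now-axes [0.7 0.4 0.4] target-axes [0.7 0.4 0.4]
```

```bash
python3 -m crank '6 0 -6 0 0 0 0; 8 0 -8 0 0 0 0; 15 0 -18 0 0 0 0; 20 0 -24 0 0 0 0; 20 0 -24 0 0 0 0; 20 0 -24 0 0 0 0; 20 0 -24 0 0 0 0; 0 0 0 0 0 0 0; 0 0 0 0 0 0 0;0 0 0 0 0 0 0;0 0 0 0 0 0 0'; python3 -c "
from u import *
plan(pt(7.5,59,-140),*tilt(-40))
for n in('top','scene'):
    nn,yw,rc,cc,m=face(read_camera(n));print(np.degrees([yw,np.arccos(nn[2])]),rc,((cc-O)@RS*1000).round(1))"
```

```text
time_s: 12.3
tcp_pos: [0.7298, -0.0043, 0.26]
ee_rot: [-2.07, -1.593, -0.747]
ft_force: [0.0, -0.1, -1.4]
grip_width: 0.0137
t 12.30 now stand mm [   3.4 -138.8  260. ] q [-0.02  0.55  0.37  1.49 -0.93  1.32  1.95] F [ 0.  -0.1 -1.4] grip 0.014
turn [-0.003  0.001 -0.007] shift now-axes [-106.4    2.3  126.1] target-axes [-106.5    1.2  126. ]
[74.59242563 50.05650516] ((-15.411895751953125, 0.021427154541015625), (187.8400115966797, 97.07785034179688), 0.5091522336006165) [  7.3 -66.4 259.5]
[74.74252837 50.10417464] ((-8.031661987304688, 4.701099395751953), (189.63287353515625, 99.92723846435547), 0.48130908608436584) [  6.9 -70.  258.7]
```

```bash
python3 -m crank '0 0 0 0 0 0.1 0; 0 0 0 0 0 0.165 0;0 0 0 0 0 0.165 0;0 0 0 0 0 0.165 0;0 0 0 0 0 0.165 0;0 0 0 0 0 0.165 0;0 0 0 0 0 0.165 0;0 0 0 0 0 0.165 0;0 0 0 0 0 0.165 0;0 0 0 0 0 0.165 0; 0 0 0 0 0 0 0;0 0 0 0 0 0 0'; python3 -c "
from u import *
x,z=tilt(-40); plan(pt(114,0,140),-np.array(x),z)
d=read_camera('scene');cv2.imwrite('pics/p3.png',d['frame'][:,:,::-1])"
```

```text
time_s: 13.9
tcp_pos: [0.7304, -0.0044, 0.2617]
ee_rot: [-2.424, 0.329, -0.104]
ft_force: [-1.1, 0.3, -2.4]
grip_width: 0.0139
t 13.90 now stand mm [   3.4 -139.4  261.7] q [-0.17  0.59  0.58  1.5  -1.03  1.39  0.42] F [-1.1  0.3 -2.4] grip 0.014
turn [1.000e-03 0.000e+00 1.554e+00] shift now-axes [-279.2    5.7  186.5] target-axes [  1.1 279.4 186.2]
```

View pics/p3.png

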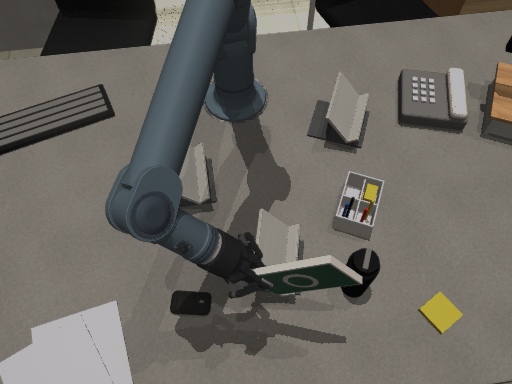

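The spin is half done: the board points towards the visitors, above the tumbler (355,270), and is firmly held. Continuing.

```bash
python3 -m crank '0 0 0 0 0 0.165 0; 0 0 0 0 0 0.165 0;0 0 0 0 0 0.165 0;0 0 0 0 0 0.165 0;0 0 0 0 0 0.165 0;0 0 0 0 0 0.165 0;0 0 0 0 0 0.165 0;0 0 0 0 0 0.165 0;0 0 0 0 0 0.165 0;0 0 0 0 0 0.069 0; 0 0 0 0 0 0 0;0 0 0 0 0 0 0'; python3 -c "
from u import *
x,z=tilt(-40); plan(pt(114,0,140),-np.array(x),z)"
```

```text
time_s: 15.45
tcp_pos: [0.7305, -0.0043, 0.262]
ee_rot: [-1.55, 2.002, 0.565]
ft_force: [-0.1, 0.6, -2.5]
grip_width: 0.0141
t 15.45 now stand mm [   3.5 -139.5  262. ] q [-0.29  0.65  0.78  1.51 -1.13  1.47 -1.09] F [-0.1  0.6 -2.5] grip 0.014
turn [ 0.     0.    -0.001] shift now-axes [  1.6 279.4 186.6] target-axes [  1.4 279.5 186.5]
```

Now along tool +y to the near side. I will then measure the red face before lowering.

```bash
python3 -m crank '0 20 0 0 0 0 0; 0 35 0 0 0 0 0; 0 35 0 0 0 0 0;0 35 0 0 0 0 0;0 35 0 0 0 0 0;0 35 0 0 0 0 0;0 35 0 0 0 0 0;0 30 0 0 0 0 0;0 18 0 0 0 0 0;0 0 0 0 0 0 0;0 0 0 0 0 0 0;0 0 0 0 0 0 0'; python3 -c "
from u import *
x,z=tilt(-40); plan(pt(7.5,59,140),-np.array(x),z)
for n in('top','scene'):
    d=read_camera(n); cv2.imwrite('pics/p4%s.png'%n,d['frame'][:,:,::-1])
    try:
        nn,yw,rc,cc,m=face(d,0,12,90);print(m.sum(),np.degrees([yw,np.arccos(nn[2])]),rc,((cc-O)@RS*1000).round(1))
    except Exception as e: print(e)
cv2.imwrite('pics/p4.png',np.hstack([cv2.resize(cv2.imread('pics/p4'+n+'.png')[a:b,c:e],(400,400)) for n,a,b,c,e in(('scene',120,340,150,370),('top',40,240,150,350))]))"
```

```text
time_s: 16.95
tcp_pos: [0.4625, 0.0651, 0.2626]
ee_rot: [-1.548, 2.004, 0.563]
ft_force: [-0.1, 0.1, -1.2]
grip_width: 0.0141
t 16.95 now stand mm [  3.6 137.4 262.6] q [-0.65 -0.02  0.88  2.17 -0.77  1.11 -1.19] F [-0.1  0.1 -1.2] grip 0.014
turn [-0.001 -0.001 -0.002] shift now-axes [108.2   2.5 128. ] target-axes [108.3   2.6 127.9]
2016 [74.81100219 49.98630075] ((8.986228942871094, 0.0845947265625), (190.53805541992188, 100.21482849121094), 0.5659868121147156) [  6.5  67.7 261.3]
1699 [74.97064615 50.24255665] ((16.33643341064453, 0.4399528503417969), (192.43319702148438, 103.12775421142578), 0.25490838289260864) [  6.5  65.  259.1]
```

View pics/p4.png

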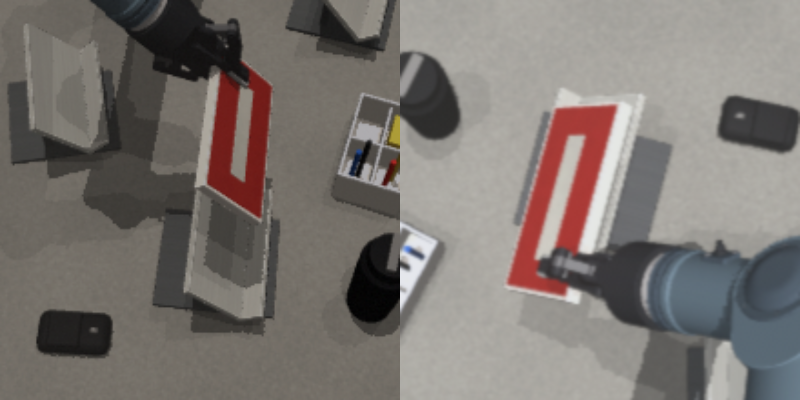

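The red face is outward in both views. The board's far end is over the panel and the grip is on the near side, past the panel edge. Lowering to leave a small gap.

```bash
python3 -m crank '10 0 11 0 0 0 0; 22 0 25 0 0 0 0; 22 0 26 0 0 0 0; 22 0 26 0 0 0 0; 16 0 18 0 0 0 0; 10 0 12 0 0 0 0; 0 0 0 0 0 0 0; 0 0 0 0 0 0 0;0 0 0 0 0 0 0'; python3 -c "
from u import *
x,z=tilt(-40); plan(pt(7.5,59,140),-np.array(x),z)
for n in('top','scene'):
    nn,yw,rc,cc,m=face(read_camera(n),0,12,90);print(m.sum(),np.degrees([yw,np.arccos(nn[2])]),rc,((cc-O)@RS*1000).round(1))"
```

```text
time_s: 18.18
tcp_pos: [0.4616, 0.0633, 0.1074]
ee_rot: [-1.548, 2.002, 0.563]
ft_force: [-0.4, 0.0, -1.1]
grip_width: 0.0142
t 18.18 now stand mm [  1.6 137.8 107.4] q [-0.5   0.4   0.82  2.27 -1.21  1.11 -0.66] F [-0.4  0.  -1.1] grip 0.014
turn [-0.001  0.001 -0.001] shift now-axes [ 7.   2.2 10.2] target-axes [ 7.   2.2 10.2]
1497 [74.98273119 50.0770239 ] ((10.9549560546875, -0.15947723388671875), (188.85968017578125, 99.97039794921875), 0.13028760254383087) [  4.8  68.8 106.2]
1379 [75.11552791 50.07503493] ((16.44549560546875, 0.7255325317382812), (192.26980590820312, 103.2644271850586), 0.12910935282707214) [  4.7  65.4 104.2]
```

```bash
python3 -m crank '1 0 4 0 0 0 0; 1 0 3 0 0 0 0; 1 0 2 0 0 0 0; 2 0 0.5 0 0 0 0; 1.5 0 0 0 0 0 0; 0 0 0 0 0 0 0;0 0 0 0 0 0 0'; python3 -c "
from u import *
x,z=tilt(-40); plan(pt(7.5,59,140),-np.array(x),z)
for n in('top','scene'):
    nn,yw,rc,cc,m=face(read_camera(n),0,12,90);print(m.sum(),np.degrees([yw,np.arccos(nn[2])]),rc[1:],((cc-O)@RS*1000).round(1))"
```

```text
time_s: 19.15
tcp_pos: [0.4614, 0.0647, 0.0955]
ee_rot: [-1.548, 2.002, 0.565]
ft_force: [0.0, 1.4, 3.1]
grip_width: 0.0139
t 19.15 now stand mm [  2.9 138.3  95.5] q [-0.49  0.43  0.81  2.28 -1.24  1.1  -0.63] F [0.  1.4 3.1] grip 0.014
turn [-0.     0.001 -0.001] shift now-axes [0.4 1.7 0.3] target-axes [0.4 1.7 0.3]
1472 [75.30506216 49.87430329] ((188.99847412109375, 100.43561553955078), 0.09156352281570435) [ 6.6 69.2 94.2]
1360 [75.22278733 49.98442564] ((191.30770874023438, 103.14208221435547), 0.22671157121658325) [ 6.1 65.6 92.6]
```

Seated, with light contact on both ledge and panel. Letting go and withdrawing up the slope.

```bash
python3 -m crank '0.5 0 0.5 0 0 0 15; 0 0 0 0 0 0 40; 0 0 0 0 0 0 70; 0 0 0 0 0 0 100; 0 0 0 0 0 0 100; 0 0 0 0 0 0 100; 0 0 -20 0 0 0 100; 0 0 -40 0 0 0 100; 0 0 -40 0 0 0 100; 0 0 -40 0 0 0 0; 0 0 -30 0 0 0 0; 0 0 0 0 0 0 0;0 0 0 0 0 0 0'; python3 -c "
from u import *
x,z=tilt(30); plan(pt(9,42,200),-np.array(x),z);plan([100,200,240],-np.array(x),z)
for n in('top','scene'):
    nn,yw,rc,cc,m=face(read_camera(n),0,12,90);print(m.sum(),np.degrees([yw,np.arccos(nn[2])]),rc[1:],((cc-O)@RS*1000).round(1))"
```

```text
time_s: 20.88
tcp_pos: [0.4331, -0.0403, 0.2238]
ee_rot: [-1.549, 2.004, 0.567]
ft_force: [0.9, 0.4, -1.2]
grip_width: 0.0126
t 20.88 now stand mm [-105.8  139.4  223.8] q [-0.47  0.16  1.02  2.17 -0.84  1.29 -0.85] F [ 0.9  0.4 -1.2] grip 0.013
turn [ 3.000e-03  1.222e+00 -1.000e-03] shift now-axes [ -1.7  60.2 185.6] target-axes [-174.9   60.6   61.6]
t 20.88 now stand mm [-105.8  139.4  223.8] q [-0.47  0.16  1.02  2.17 -0.84  1.29 -0.85] F [ 0.9  0.4 -1.2] grip 0.013
turn [ 3.000e-03  1.222e+00 -1.000e-03] shift now-axes [-167.9   60.7  120. ] target-axes [-170.1   60.6 -116.9]
1618 [75.44034816 50.08111616] ((100.22453308105469, 189.2037353515625), 89.93147277832031) [ 6.3 69.2 94. ]
1491 [75.47632041 49.9920869 ] ((191.18716430664062, 103.08807373046875), 0.04548513889312744) [ 5.8 65.5 92.6]
```

```bash
python3 -m crank '0 30 -20 0 0 0 0; 0 30 -20 0 0.175 0 0; 0 0 0 0 0.175 0 0;0 0 0 0 0.175 0 0;0 0 0 0 0.175 0 0;0 0 0 0 0.175 0 0;0 0 0 0 0.175 0 0;0 0 0 0 0.172 0 0; -40 0 0 0 0 0 0;-40 0 0 0 0 0 0;-40 0 0 0 0 0 0; 0 0 0 0 0 0 0;0 0 0 0 0 0 0'; python3 -c "
from u import *
x,z=tilt(30); plan(pt(9,42,195),-np.array(x),z)"
```

```text
time_s: 22.6
tcp_pos: [0.3989, 0.0596, 0.195]
ee_rot: [1.696, -2.151, 0.364]
ft_force: [0.3, -0.0, 0.0]
grip_width: -0.0002
t 22.60 now stand mm [-17.7 197.6 195. ] q [-0.68  0.15  0.19  2.06  0.3   1.28 -2.43] F [ 0.3 -0.   0. ] grip -0.0
turn [0.02  0.063 0.023] shift now-axes [-78.8  -6.2  85.9] target-axes [-84.2  -2.6  80.8]
```

```bash
python3 -m crank '0 0 0 0.02 0.063 0.023 0; -42 0 0 0 0 0 0; -42 -2 0 0 0 0 0; 0 0 30 0 0 0 0; 0 0 30 0 0 0 0; 0 0 0 0 0 0 0;0 0 0 0 0 0 0'; python3 -c "
from u import *
x,z=tilt(30); plan(pt(9,42,195),-np.array(x),z)"
```

```text
time_s: 23.48
tcp_pos: [0.4134, 0.1012, 0.1029]
ee_rot: [1.65, -2.135, 0.441]
ft_force: [0.7, -0.1, 0.7]
grip_width: 0.0002
t 23.48 now stand mm [ 26.3 194.  102.9] q [-0.73  0.37  0.16  2.04  0.32  1.15 -2.59] F [ 0.7 -0.1  0.7] grip 0.0
turn [-0.002  0.004 -0.003] shift now-axes [-0.  1. 23.] target-axes [-0.1  1.  23. ]
```

```bash
python3 -m crank '0 0 13 0 0 0 0; 0 0 10 0 0 0 0; 0 -7 0 0 0 0 0; 0 -7 0 0 0 0 0;0 -7 0 0 0 0 0;0 -6 0 0 0 0 0;0 -6 0 0 0 0 0;0 -6 0 0 0 0 0;0 -6 0 0 0 0 0;0 -6 0 0 0 0 0;0 -6 0 0 0 0 0;0 -6 0 0 0 0 0;0 -6 0 0 0 0 0;0 -5 0 0 0 0 0;0 -4 0 0 0 0 0;0 0 0 0 0 0 0;0 0 0 0 0 0 0'; cat > chk.py <<'E'
from u import *
x,z=tilt(30); plan(pt(9,42,111),-np.array(x),z)
for n in('top','scene'):
    d=read_camera(n);nn,yw,rc,cc,m=face(d,0,12,90);print(m.sum(),np.degrees([yw,np.arccos(nn[2])]),rc[1:],((cc-O)@RS*1000).round(1))
    S=(cloud(d)-O)@RS; L=S-np.array([.035,0,.045]); a=L@np.array([.766,0,.643]);b=L@np.array([-.643,0,.766])
    bd=(d["z_map"]>0)&(abs(S[...,1])<.13)
    for nm,mm in(("ledge",bd&(abs(b)<.006)&(a>.02)&(a<.033)),("board",bd&(abs(a-.015)<.004)&(b>.02)&(b<.105))):
        s=S[mm][:,1]*1000; print(nm,np.percentile(s,[.5,2,98,99.5]).round(1))
E
python3 chk.py
```

```text
time_s: 25.6
tcp_pos: [0.4862, 0.07, 0.0822]
ee_rot: [1.651, -2.134, 0.443]
ft_force: [-0.3, 0.1, 0.4]
grip_width: -0.0
t 25.60 now stand mm [ 14.3 115.6  82.2] q [-0.64  0.49  0.19  1.92  0.34  1.11 -2.48] F [-0.3  0.1  0.4] grip -0.0
turn [-0.003  0.003 -0.002] shift now-axes [-0.2 -4.6 -1. ] target-axes [-0.1 -4.6 -1. ]
1577 [75.39727432 50.10607069] ((190.2340087890625, 99.28630065917969), 0.19493189454078674) [ 6.   5.9 94.2]
ledge [-91.2 -87.3  85.1  88.5]
board [-92.3 -89.1 101.9 106.5]
1625 [75.54119249 50.20528187] ((103.44066619873047, 192.08258056640625), 89.94562530517578) [ 5.9  3.1 92.4]
ledge [-96.2 -93.8  88.8  92.1]
board [-96.7 -95.1 100.4 107.4]
```

```bash
python3 -m crank '0 -3 0 0 0 0 0; 0 -2.5 0 0 0 0 0; 0 0 0 0 0 0 0; 0 0 0 0 0 0 0; 0 10 0 0 0 0 0; 0 25 0 0 0 0 0; 0 20 0 0 0 0 0; 0 0 -50 0 0 0 0;0 0 -50 0 0 0 0;0 0 -50 0 0 0 0;0 30 -20 0 0 0 0; 0 0 0 0 0 0 0;0 0 0 0 0 0 0'; python3 chk.py; python3 -c "
from u import *
a,b=read_camera('scene')['frame'],read_camera('top')['frame']
cv2.imwrite('pics/p5.png',np.hstack([cv2.resize(a[150:330,170:410,::-1],(400,300)),cv2.resize(b[30:210,120:360,::-1],(400,300))]))"
```

```text
time_s: 27.32
tcp_pos: [0.4294, 0.1717, 0.2291]
ee_rot: [1.65, -2.133, 0.443]
ft_force: [-0.4, -0.1, -0.3]
grip_width: 0.0
t 27.32 now stand mm [ 98.5 196.1 229.1] q [-0.79  0.28  0.13  1.84  0.28  1.45 -2.58] F [-0.4 -0.1 -0.3] grip 0.0
turn [-0.002  0.003 -0.001] shift now-axes [ -0.3 -84.8 168.6] target-axes [ -0.6 -85.1 168.4]
1600 [75.45118405 50.04531033] ((190.18435668945312, 98.94437408447266), 0.04928336292505264) [ 5.8  2.  94.5]
ledge [-91.6 -88.4  92.3  95.3]
board [-96.  -92.9  99.5 102.4]
1632 [75.52973803 50.03768222] ((103.07327270507812, 191.98374938964844), 89.96293640136719) [ 5.9 -0.8 92.5]
ledge [-96.5 -95.3  89.1  91.6]
board [-100.8  -99.1   94.    97.6]
```

View pics/p5.png

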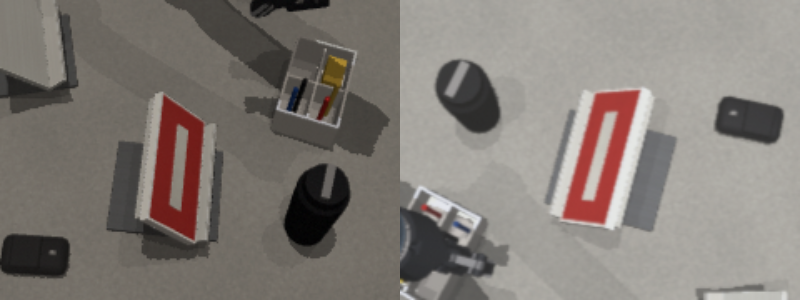

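Red is showing and the sign lies flat. It is centred against the ledge to about 2 mm in both views. The tumbler, organiser and mouse stand where they were, and the arm is clear.

```bash
python3 -c "
from bench import arm
print(arm.finish_job())"
```

```text
the job is handed in; nothing more can be done
None
```

The sign is turned over on the farthest stand and the job is handed in. It reported no verdict, so the result rests on my own checks. The arm took about 27 s of the 72 s allowed.

**What I did:**
1. I pushed the sign's near end until its centre was about 69 mm past the middle, green still out, and let go.
2. I took the far end from above at about 90 N, lifted it clear and spun it half a turn about the tool axis.
3. I set it on the ledge overhanging the near side, let go, pushed it to the centre and moved the arm clear.

**Last checks, with the arm clear:**

| Check | Top camera | Scene camera | Target |
|---|---|---|---|
| Sign centre, x (mm, stand frame) | 5.8 | 5.9 | 5.5 |
| Sign centre, z (mm, stand frame) | 94.5 | 92.5 | 92 |
| Slope (degrees) | 50.0 | 50.0 | 50 |
| Sign offset from the ledge's middle (mm) | about 0 | about 1.6 | within 12 |

- **Disagreement:** the two cameras differed by about 3 mm in the sign's y position and 2 mm in its z position throughout. That is within what I'd expect from the stated calibration, and well inside the tolerances.
- **Not measured:** I checked the tumbler, organiser and mouse only by eye in the last picture. They looked undisturbed.

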